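# Slide the passed glaze test ring to the red stop

### The arm

A 7-joint arm with a two-finger parallel gripper is mounted at the origin on the work surface. World frame = base frame: x ahead of the robot, y to its left, z up, the work surface at z = 0. Lengths are in mm, angles in degrees, forces in N, time in s.
With the tool pointing down it reaches from about 400 to 875 mm from the base axis. Payload 19.3 kg.
Tool frame: the origin (TCP) lies between the finger pads; the fingertips stand 25 mm ahead of it and the grasp point (between the pads) lies 6 mm ahead of it; x points along the fingers, z is the direction in which the jaws open and shut, and the axes are right-handed (so a half turn about x gives the same grasp; the last joint's range is limited). The gripper opens to 85 mm and grips with 20 to 120 N. Pads are 22 mm wide; open, the fingers measure 114 mm over their backs; the gripper's body (76 mm by 85 mm) begins 54 mm behind the grasp point. The pads swing forward as they close: fully open they stand 13 mm farther back than shut.
Start: joints at [-74.381, 29.874, -2.08, 91.645, 1.215, 58.505, -6.463], TCP at [210.097, 588.621, 256.291] pointing down, gripper open.
Joint ranges: [-166.77, 166.77], [-17.47, 122.26], [-85.68, 81.53], [9.62, 139.38], [-72.42, 252.41], [9.2, 110.78], [-144.41, 144.41]. Speed limits (degrees/s): [108.29, 108.29, 136.94, 136.94, 172.46, 172.46, 172.46].

### API

Orientations are given as a 3x3 rotation matrix whose columns are the frame's x, y, z axes.
In Python, from bench import sensors, viewer, manip gives the robot as it stands. The module is installed in compiled form; this text tells all that it offers.
- The arm moves only by the tool carry_out, never from a script. Its arguments are lists of equal length, an entry for each row: "translation": the shift along the tool's x, y, z in units of 25 mm (1.0 is 25 mm), a list of three; "dr": the turn, a rotation vector about the tool's x, y, z in units of 5 degrees (1.0 is 5 degrees), a list of three; "grip": the gripper's target within -1 to 1 (fully open at 1, half-way at 0, shut at -1). A call has 1 to 10 rows; each row shifts and turns the pose as measured when the row begins, along the tool's axes as they then stand; what a row does not reach is not made up. A row lasts 1/10 s, in which the tool goes at most 50 mm and 8.59 degrees, less where a joint would pass 70% of its speed; a pose out of reach is approached as far as the arm can. A call is refused whole if a number of a shift passes 1 or a number of a turn 1, either way. A call with a gripper value outside its range is refused whole. The fingers move at their own pace and stop on an object; the grip force is fixed at half the most. Time passes only in rows, so rows that do not move let the fingers close. It gives the time, the measured TCP pose, the force and the opening at its end, in the units of the state.
- sensors.state(): the state, without advancing time (a new reading comes with each control period).
- viewer.camera(name): name is "side" or "top"; returns a dict with "image" (480x640x3 uint8, red, green, blue), "mtx" (3x3 intrinsics, pixels), "position" and "rotation" of the camera in the world. Camera axes: x right, y up, looking along -z (the intrinsics and any distortion apply to the point x, -y, -z); pixel columns grow to the right and rows downward; lengths in mm; the calibration is good to about 2 mm. A picture is of the moment at which its call begins. There is no depth.
- manip.sign_off(): hands the job in, once; it reports no verdict.
The state is a dict: "t": time; "joint_positions": joint angles; "dq": joint speeds; "tau": joint torques, N m; "tool_pos": TCP position; "ee_rot": TCP orientation; "contact_force": force on the tool from outside, world axes, zero at the start; "moment": the same for the moment, N m; "grip_width": opening from 0.0 (shut) to 1.0 (fully open).
Only numpy, scipy, OpenCV 4.12 (cv2) and the standard library are available. Lean on these libraries where they do the work, as an engineer would, in place of code of your own. Each camera call takes 0.05 s, during which the arm holds its last target. There are 200 camera calls.

### The job

The blue glaze has passed its test firing: slide the blue-glazed test ring along its bent steel rail, round both corners, until it hangs against the red stop at the end, and let go of it there. Leave the terracotta ring on the other rail where it hangs.

Things in the scene. Friction and masses are not known exactly. Their poses are not given: they have to be found in the camera images.
- blue_ring: Blue-glazed ceramic ring, about 55 g, 50 mm outside diameter, 26 mm hole, 14 mm thick, threaded loosely on the blue rail's rod. It hangs with its centre 9 mm below the rod's centreline. Origin: ring centre; own x: ring axis, along the rod at the start. Starts between the black stop and first bend. Grip it across its diameter, fingers either side of the rod, and yaw it with the rod in the bends.
- blue_rail: Fixed board 290 x 130 x 18 mm carrying a level 8 mm rod, centreline at z 105 mm. Origin: centre of underside; x to the red-stop end, y left. Rod in (x, y) mm: black stop face (-105, -35), along +x to corner (-20.2, -35), 60 degrees left to corner (20.2, 35), then along +x to red stop face (105, 35). Bends: 28 mm radius, 16 mm each side of the corner. A like rail holds the terracotta ring.
- blue_rail_stop (a point): Point on the rod's centreline at the face of the blue rail's red stop (a disc 36 mm wide, 8 mm thick, too big for the ring to pass); axes as the blue rail's, x pointing into the stop. A ring touching the stop has its centre 7 mm short of this point along x.
- clay_ring: Unglazed terracotta ring of the same size on the other rail, hanging between its black stop and first bend; to be left alone. Origin at its centre. The two rails may stand either way round, left or right.
Things that resemble listed ones, but are neither listed nor needed, are in the scene too. There is more than one size of the blue_ring; the job needs the middle-sized.

How it is judged:
By the outcome, as a careful person would: the job done as asked, in the order asked, and still so for the second after the job is handed in, with the robot touching nothing.
It also fails if it takes over 45 s, if anything falls off the work surface, if the arm or the gripper's body presses on something with over 40 N, if the wrist force passes 120 N, or if a joint passes its speed limit or range.

## Working session

There is one attempt and no reset: what is moved stays moved. The work goes in short steps, Python scripts to look and compute and a tool call to move; the robot and the scene stay as the last step left them, time stands still between calls to the robot, and variables do not carry over. Pictures are saved under pics/ and viewed, about 8 in all and at most 12, crops included, and the job is handed in when it is done.

Besides the shell and the picture viewer there is one more tool, called after "Call:" as a command line: name --argument value ..., lists and objects as JSON in quotes. carry_out: Moves the arm, as the interface text tells. Its arguments: {"type":"object","properties":{"translation":{"type":"array","items":{"type":"array","items":{"type":"number"}}},"dr":{"type":"array","items":{"type":"array","items":{"type":"number"}}},"grip":{"type":"array","items":{"type":"number"}}},"required":["translation","dr","grip"]}

```bash
mkdir -p pics; cat > h.py <<'E'
import numpy as np, cv2
from bench import sensors, viewer, manip
def shot(n,f=None):
    c=viewer.camera(n)
    if f: cv2.imwrite('pics/'+f,c['image'][:,:,::-1])
    return c
def ray(c,u,v):
    d=np.linalg.inv(c['mtx'])@np.array([u,v,1.]); d=np.array([d[0],-d[1],-d[2]])
    return np.array(c['position']),np.array(c['rotation'])@d
def onz(c,u,v,z):
    p,d=ray(c,u,v); return p+d*(z-p[2])/d[2]
def proj(c,P):
    q=np.array(c['rotation']).T@(np.array(P)-c['position']); q=c['mtx']@np.array([q[0],-q[1],-q[2]]); return q[:2]/q[2]
E
python3 - <<'E'
from h import *
np.set_printoptions(precision=3,suppress=True)
for n in('top','side'):
    c=shot(n,n+'0.png'); print(n,c['mtx'],c['position'],c['rotation'],[k for k in c])
s=sensors.state(); print(s['t'],s['tool_pos'],s['ee_rot'],s['grip_width'],s['contact_force'])
E
```

```text
top [[498.991   0.    318.947]
 [  0.    498.991 242.441]
 [  0.      0.      1.   ]] [360.84  -50.917 891.089] [[ 0.028  0.987 -0.16 ]
 [-0.999  0.022 -0.04 ]
 [-0.036  0.161  0.986]] ['image', 'mtx', 'position', 'rotation']
side [[508.861   0.    316.677]
 [  0.    508.861 243.408]
 [  0.      0.      1.   ]] [ 216.152 -656.125  500.55 ] [[ 0.92   0.196 -0.339]
 [-0.392  0.487 -0.781]
 [ 0.012  0.851  0.525]] ['image', 'mtx', 'position', 'rotation']
0.1 [210.02  588.372 255.767] [[-0.    -0.942  0.336]
 [-0.001  0.336  0.942]
 [-1.    -0.    -0.001]] 0.999087272798116 [-0.073 -0.421  0.671]
```

View pics/top0.png

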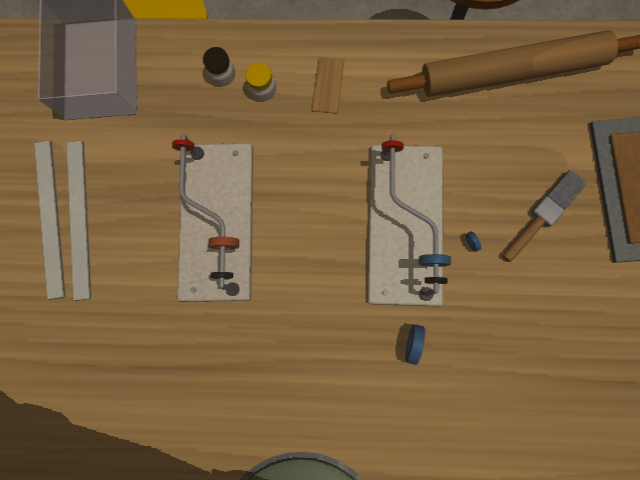

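View pics/side0.png

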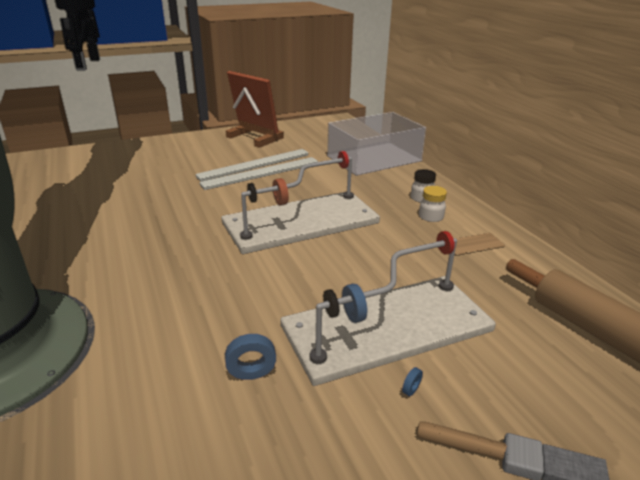

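The blue things that could be confused, in top-image pixels: the ring on the rail at (435,260), a large loose ring at (415,344), and a small loose ring at (473,241). The terracotta ring is at (223,242). I choose the blue ring on the rail: it is middle-sized and threaded. Next I'll crop it close to check, and measure the rail.

```bash
python3 - <<'E'
from h import *
np.set_printoptions(precision=1,suppress=True)
t=shot('top');s=shot('side')
def blobs(c,name,lo,hi,box):
    h=cv2.cvtColor(c['image'],cv2.COLOR_RGB2HSV); m=cv2.inRange(h,lo,hi)
    n,l,st,ce=cv2.connectedComponentsWithStats(m)
    for i in range(1,n):
        if st[i,4]>15 and box[0]<ce[i][0]<box[1] and box[2]<ce[i][1]<box[3]: print(name,st[i],ce[i])
for c,n,b in((t,'top',(360,490,125,370)),(s,'side',(220,500,220,400))):
    blobs(c,n+' blue',(98,90,40),(118,255,255),b); blobs(c,n+' red',(0,200,80),(6,255,255),b); blobs(c,n+' red2',(172,180,60),(180,255,255),b)
    blobs(c,n+' black',(0,0,0),(180,255,32),b)
h=cv2.cvtColor(t['image'],cv2.COLOR_RGB2HSV)
print('board hsv',h[180,430],'wood',h[200,300])
m=cv2.inRange(h,(0,0,110),(180,70,255)); m[:, :350]=0; m[:,470:]=0; m[:130]=0; m[320:]=0
m=cv2.morphologyEx(m,cv2.MORPH_CLOSE,np.ones((15,15)))
k=max(cv2.findContours(m,0,2)[0],key=cv2.contourArea); r=cv2.minAreaRect(k); B=cv2.boxPoints(r)
print(r)
for p in B: print(p,onz(t,*p,18))
a=cv2.resize(t['image'][125:365,350:500],None,fx=2.4,fy=2.4,interpolation=3)
b=cv2.resize(s['image'][220:410,215:505],(420,275),interpolation=3); b=cv2.copyMakeBorder(b,0,a.shape[0]-275,0,0,0)
cv2.imwrite('pics/crop1.png',np.hstack([a,b])[:,:,::-1])
E
```

```text
top blue [469 232  12  18  90] [475.  240.3]
top blue [424 255  26   9 192] [437.5 258.8]
top blue [409 327  15  36 331] [416.9 344.8]
top red [384 141  19   6  82] [393.  143.1]
top black [425 278   8   5  18] [427.4 280.1]
side blue [356 287   9  18  37] [360.1 295.4]
side blue [245 365  14   7  47] [251.8 368.2]
side blue [404 369  17  26 282] [412.  381.3]
board hsv [ 20  45 160] wood [ 17 134 129]
((405.5, 220.5), (169.0, 73.0), 90.0)
[369. 136.] [ 702.3 -101.4   18. ]
[442. 136.] [ 704.2 -234.    18. ]
[442. 305.] [ 398.4 -230.5   18. ]
[369. 305.] [ 395.  -105.1   18. ]
```

View pics/crop1.png

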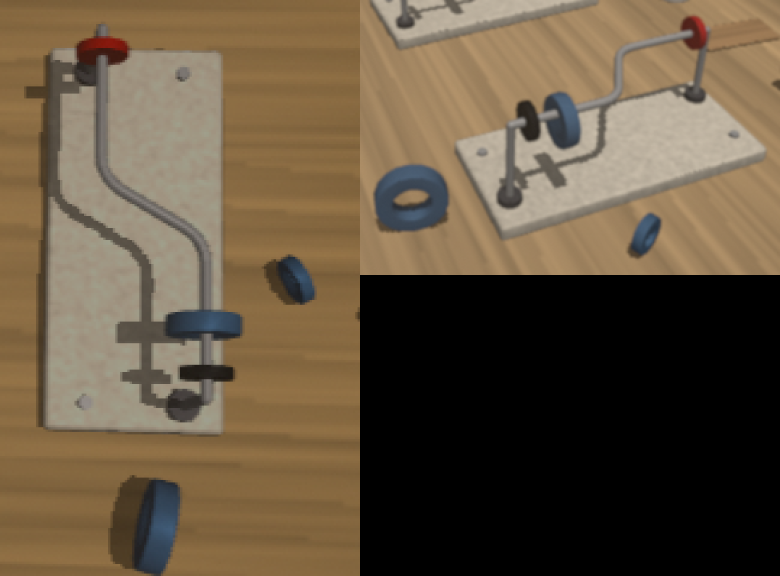

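```bash
cat >> h.py <<'E'
def tri(c1,p1,c2,p2):
    a,d=ray(c1,*p1);b,e=ray(c2,*p2); A=np.stack([d,-e],1); x=np.linalg.lstsq(A,b-a,rcond=None)[0]
    P,Q=a+d*x[0],b+e*x[1]; return (P+Q)/2,np.linalg.norm(P-Q)
E
python3 - <<'E'
from h import *
np.set_printoptions(precision=1,suppress=True)
t=shot('top');s=shot('side')
S=cv2.cvtColor(t['image'],cv2.COLOR_RGB2HSV)
g=cv2.cvtColor(t['image'],cv2.COLOR_RGB2GRAY).astype(float)
for nm,(r0,r1,c0,c1) in dict(red=(153,188,386,400),blk=(231,251,429,441)).items():
    pts=[]
    for r in range(r0,r1):
        w=np.clip(np.median(g[r,c0:c1+3])-12-g[r,c0:c1],0,None)
        if w.sum()>0: pts.append(onz(t,(w*np.arange(c0,c1)).sum()/w.sum(),r,105)[:2])
    pts=np.array(pts); k=np.polyfit(pts[:,0],pts[:,1],1); y=np.polyval(k,pts[:,0])
    print(nm,'yaw',np.degrees(np.arctan(k[0])),'y@mean',pts.mean(0),'resid',np.std(y-pts[:,1]),len(pts))
# stops and ring by two views: masks
def cen(c,f,box):
    r0,r1,c0,c1=box; a=c['image'][r0:r1,c0:c1].astype(int); m=f(a[...,0],a[...,1],a[...,2]).astype(np.uint8)
    n,l,st,ce=cv2.connectedComponentsWithStats(m); i=1+np.argmax(st[1:,4]); 
    return np.array([st[i,0]+(st[i,2]-1)/2+c0,st[i,1]+(st[i,3]-1)/2+r0]),st[i]+[c0,r0,0,0,0]
F=dict(red=lambda r,g,b:(r>60)&(r>2*g)&(r>2*b),blue=lambda r,g,b:(b>r*1.25)&(b>40),black=lambda r,g,b:(r<55)&(g<50)&(b<50)&(r>=0))
BX=dict(red=((130,160,375,412),(225,265,430,462)),blue=((248,275,412,458),(275,330,335,375)),black=((272,288,420,452),(285,320,322,341)))
for k in F:
    p,a=cen(t,F[k],BX[k][0]);q,b=cen(s,F[k],BX[k][1]); P,e=tri(t,p,s,q); print(k,p,a,q,b,P,'gap',round(e,1),onz(t,*p,105))
for p in((370.5,146.5),(442,147),(442,304.5),(368.5,303)): print('corner',onz(t,*p,18))
E
```

```text
red yaw 5.656187519110917 y@mean [ 610.8 -132. ] resid 1.6110707957374408 35
blk yaw 1.318204412009367 y@mean [ 495.9 -201.5] resid 0.40337116566797915 20
red [392. 145.] [382 140  21  11 140] [445.5 241.5] [438 231  16  22 219] [ 653.6 -134.3  104.5] gap 0.1 [ 653.3 -134.2  105. ]
blue [435.  259.5] [421 254  29  12 259] [355.5 302.5] [346 285  20  36 350] [ 467.2 -204.5   95.4] gap 0.8 [ 465.6 -202.5  105. ]
black [435.5 280. ] [425 277  22   7 131] [331. 303.] [324 290  15  27 237] [ 433.5 -203.2  103.8] gap 0.3 [ 433.2 -203.   105. ]
corner [ 682.3 -104.4   18. ]
corner [ 683.2 -233.7   18. ]
corner [ 399.2 -230.5   18. ]
corner [ 398.4 -104.2   18. ]
```

The crop confirms the choice. The medium blue ring is threaded on the right-hand rail between the black stop and the first bend, and the big and small blue rings lie loose on the table. The rail centre is about (542.5, -168.7) with yaw about -0.4°, and the ring is at (467, -204, 95.5). Next is the approach.

```bash
cat >> h.py <<'E'
def yawz(R): return np.degrees(np.arctan2(R[1,2],R[0,2]))
def lvl(R,yaw):
    a=np.radians(yaw); z=np.array([np.cos(a),np.sin(a),0]); x=np.array([0,0,-1.]); return np.stack([x,np.cross(z,x),z],1)
from scipy.spatial.transform import Rotation as Ro
def rows(path,n=10):
    """path: list of (pos,yaw) for successive rows; tool-frame moves, rounded"""
    s=sensors.state(); p=np.array(s['tool_pos']);R=np.array(s['ee_rot']); T=[];D=[]
    for q,y in path[:n]:
        Rn=lvl(R,y); T.append([round(float(v),2) for v in R.T@(np.array(q)-p)/25]); D.append([round(float(v),2) for v in Ro.from_matrix(R.T@Rn).as_rotvec(degrees=True)/5])
        p,R=np.array(q),Rn
    print('T',T);print('D',D); print('max',np.abs(T).max(),np.abs(D).max())
def polar(goal,yaw,n):
    s=sensors.state(); p=np.array(s['tool_pos']); y0=yawz(np.array(s['ee_rot'])); 
    a0,a1=np.arctan2(p[1],p[0]),np.arctan2(goal[1],goal[0]); r0,r1=np.hypot(*p[:2]),np.hypot(*goal[:2]); o=[]
    for f in np.arange(1,n+1)/n:
        a=a0+f*(a1-a0); r=r0+f*(r1-r0); o.append(((r*np.cos(a),r*np.sin(a),p[2]+f*(goal[2]-p[2])),y0+f*(yaw-y0)))
    return o
E
python3 -c "
from h import *
rows(polar((467,-204,200),-90.4,40))"
```

```text
T [[0.06, -1.02, -0.14], [0.06, -1.02, -0.11], [0.06, -1.02, -0.08], [0.06, -1.01, -0.05], [0.06, -1.01, -0.02], [0.06, -1.01, 0.01], [0.06, -1.0, 0.04], [0.06, -0.99, 0.07], [0.06, -0.99, 0.1], [0.06, -0.98, 0.12]]
D [[0.8, -0.0, 0.0], [0.8, 0.0, 0.0], [0.8, 0.0, 0.0], [0.8, 0.0, 0.0], [0.8, 0.0, 0.0], [0.8, 0.0, 0.0], [0.8, 0.0, 0.0], [0.8, 0.0, 0.0], [0.8, 0.0, 0.0], [0.8, 0.0, 0.0]]
max 1.02 0.8
```

Call:
carry_out --translation '[[0,-1,-0.15],[0,-1,-0.1],[0,-1,-0.1],[0,-1,-0.05],[0,-1,0],[0,-1,0],[0,-1,0.05],[0,-1,0.05],[0,-1,0.1],[0,-1,0.1]]' --dr '[[0.8,0,0],[0.8,0,0],[0.8,0,0],[0.8,0,0],[0.8,0,0],[0.8,0,0],[0.8,0,0],[0.8,0,0],[0.8,0,0],[0.8,0,0]]' --grip '[1,1,1,1,1,1,1,1,1,1]'

```text
t: 1.3
tool_pos: [416.1, 418.3, 255.9]
ee_rot: [[-0.001, -0.458, 0.889], [-0.0, 0.889, 0.458], [-1.0, 0.0, -0.0]]
contact_force: [0.3, 0.9, -0.3]
grip_width: 1.001
```

```bash
python3 -c "
from h import *
s=sensors.state();print(s['t'],s['tool_pos'],yawz(s['ee_rot']),np.round(s['joint_positions'],1))
rows(polar((467,-204,200),-90.4,30))"
```

```text
1.3 [416.08881899 418.25720502 255.89396602] 27.263125787959222 [-58.4  27.1  10.6  97.6  -5.8  55.8 -18.4]
T [[0.07, -0.93, 0.17], [0.07, -0.92, 0.19], [0.07, -0.91, 0.22], [0.07, -0.9, 0.24], [0.07, -0.89, 0.27], [0.07, -0.88, 0.29], [0.07, -0.87, 0.31], [0.07, -0.85, 0.34], [0.07, -0.84, 0.36], [0.07, -0.83, 0.38]]
D [[0.78, -0.01, -0.0], [0.78, 0.0, 0.0], [0.78, 0.0, 0.0], [0.78, 0.0, 0.0], [0.78, 0.0, 0.0], [0.78, 0.0, 0.0], [0.78, 0.0, 0.0], [0.78, 0.0, 0.0], [0.78, 0.0, 0.0], [0.78, 0.0, 0.0]]
max 0.93 0.78
```

Call:
carry_out --translation '[[0,-1,0.15],[0,-1,0.2],[0,-1,0.2],[0,-0.95,0.25],[0,-0.95,0.25],[0,-0.95,0.3],[0,-0.9,0.3],[0,-0.9,0.35],[0,-0.9,0.35],[0,-0.9,0.4]]' --dr '[[0.8,0,0],[0.8,0,0],[0.8,0,0],[0.8,0,0],[0.8,0,0],[0.8,0,0],[0.8,0,0],[0.8,0,0],[0.8,0,0],[0.8,0,0]]' --grip '[1,1,1,1,1,1,1,1,1,1]'

```text
t: 2.3
tool_pos: [524.3, 174.6, 255.9]
ee_rot: [[-0.0, 0.282, 0.96], [0.0, 0.96, -0.282], [-1.0, 0.0, -0.0]]
contact_force: [0.6, 0.1, -0.5]
grip_width: 1.001
```

```bash
python3 -c "
from h import *
s=sensors.state();print(s['t'],s['tool_pos'],yawz(s['ee_rot']),np.round(s['joint_positions'],1))
rows(polar((467,-204,200),-90.4,20))"
```

```text
2.3 [524.27958257 174.60495983 255.93857153] -16.3603132743628 [-42.1  25.   24.  103.7 -12.3  53.9 -29.1]
T [[0.11, -0.72, 0.38], [0.11, -0.71, 0.4], [0.11, -0.69, 0.41], [0.11, -0.68, 0.43], [0.11, -0.66, 0.45], [0.11, -0.65, 0.46], [0.11, -0.63, 0.48], [0.11, -0.62, 0.49], [0.11, -0.6, 0.51], [0.11, -0.58, 0.52]]
D [[0.74, -0.01, -0.0], [0.74, 0.0, 0.0], [0.74, 0.0, 0.0], [0.74, 0.0, 0.0], [0.74, 0.0, 0.0], [0.74, 0.0, 0.0], [0.74, 0.0, 0.0], [0.74, 0.0, 0.0], [0.74, 0.0, 0.0], [0.74, 0.0, 0.0]]
max 0.72 0.74
```

Call:
carry_out --translation '[[0,-0.8,0.4],[0,-0.75,0.4],[0,-0.75,0.4],[0,-0.7,0.45],[0,-0.7,0.45],[0,-0.7,0.45],[0,-0.65,0.5],[0,-0.65,0.5],[0,-0.6,0.5],[0,-0.6,0.5]]' --dr '[[0.75,0,0],[0.75,0,0],[0.75,0,0],[0.75,0,0],[0.75,0,0],[0.75,0,0],[0.75,0,0],[0.75,0,0],[0.75,0,0],[0.75,0,0]]' --grip '[1,1,1,1,1,1,1,1,1,1]'

```text
t: 3.3
tool_pos: [520.2, -49.8, 255.9]
ee_rot: [[-0.0, 0.841, 0.541], [0.001, 0.541, -0.841], [-1.0, 0.0, -0.001]]
contact_force: [-0.6, -0.2, -0.1]
grip_width: 0.999
```

```bash
python3 -c "
from h import *
s=sensors.state();print(s['t'],s['tool_pos'],yawz(s['ee_rot']),np.round(s['joint_positions'],1))
rows(polar((467,-204,205),-90.4,10))"
```

```text
3.3 [520.19492511 -49.78920007 255.90891595] -57.276184673049336 [-28.2  24.4  36.7 108.4 -18.   53.  -40.3]
T [[0.2, -0.46, 0.48], [0.2, -0.44, 0.49], [0.2, -0.43, 0.5], [0.2, -0.41, 0.51], [0.2, -0.4, 0.52], [0.2, -0.39, 0.53], [0.2, -0.37, 0.54], [0.2, -0.36, 0.55], [0.2, -0.34, 0.55], [0.2, -0.33, 0.56]]
D [[0.66, -0.01, -0.0], [0.66, 0.0, 0.0], [0.66, 0.0, 0.0], [0.66, 0.0, 0.0], [0.66, 0.0, 0.0], [0.66, 0.0, 0.0], [0.66, 0.0, 0.0], [0.66, 0.0, 0.0], [0.66, 0.0, 0.0], [0.66, 0.0, 0.0]]
max 0.56 0.66
```

Call:
carry_out --translation '[[0.2,-0.5,0.5],[0.2,-0.45,0.5],[0.2,-0.45,0.5],[0.2,-0.45,0.5],[0.2,-0.4,0.55],[0.2,-0.4,0.55],[0.2,-0.4,0.55],[0.2,-0.4,0.55],[0.2,-0.35,0.55],[0.2,-0.35,0.55]]' --dr '[[0.65,0,0],[0.65,0,0],[0.65,0,0],[0.65,0,0],[0.65,0,0],[0.65,0,0],[0.65,0,0],[0.65,0,0],[0.65,0,0],[0.65,0,0]]' --grip '[1,1,1,1,1,1,1,1,1,1]'

```text
t: 4.3
tool_pos: [453.9, -220.1, 201.4]
ee_rot: [[-0.0, 0.999, -0.047], [0.0, -0.047, -0.999], [-1.0, -0.0, -0.0]]
contact_force: [0.6, -0.1, 0.3]
grip_width: 1.002
```

```bash
python3 -c "
from h import *
s=sensors.state();print(s['t'],s['tool_pos'],yawz(s['ee_rot']),np.round(s['joint_positions'],1))
rows(polar((467,-204.2,102),-90.4,10))"
```

```text
4.3 [ 453.91359929 -220.14505913  201.39090453] -92.72029159971916 [-12.3  29.8  43.4 114.3 -27.9  46.7 -45.7]
T [[0.4, 0.05, -0.06], [0.4, 0.05, -0.07], [0.4, 0.05, -0.07], [0.4, 0.05, -0.07], [0.4, 0.05, -0.07], [0.4, 0.05, -0.07], [0.4, 0.05, -0.07], [0.4, 0.05, -0.07], [0.4, 0.05, -0.07], [0.4, 0.05, -0.07]]
D [[-0.05, -0.0, 0.0], [-0.05, 0.0, 0.0], [-0.05, 0.0, 0.0], [-0.05, 0.0, 0.0], [-0.05, 0.0, 0.0], [-0.05, 0.0, 0.0], [-0.05, 0.0, 0.0], [-0.05, 0.0, 0.0], [-0.05, 0.0, 0.0], [-0.05, 0.0, 0.0]]
max 0.4 0.05
```

Call:
carry_out --translation '[[0,0.25,-0.35],[0,0.25,-0.3],[0,0,0],[0,0,0]]' --dr '[[-0.25,0,0],[-0.2,0,0],[0,0,0],[0,0,0]]' --grip '[1,1,1,1]'

```text
t: 4.7
tool_pos: [465.7, -206.3, 200.4]
ee_rot: [[-0.002, 1.0, -0.016], [0.0, -0.016, -1.0], [-1.0, -0.002, -0.0]]
contact_force: [-0.4, 0.6, 0.0]
grip_width: 1.001
```

```bash
python3 -c "
from h import *
s=sensors.state();print(s['t'],s['tool_pos'],yawz(s['ee_rot']),np.round(s['joint_positions'],1))
rows([((467,-204.2,102),-90.4)]);shot('side','s1.png')"
```

```text
4.7 [ 465.74627382 -206.32806369  200.42744193] -90.9023489829364 [-13.7  30.2  42.8 113.6 -27.8  46.9 -46.1]
T [[3.94, 0.05, -0.09]]
D [[-0.1, -0.0, 0.02]]
max 3.94 0.1
```

View pics/s1.png

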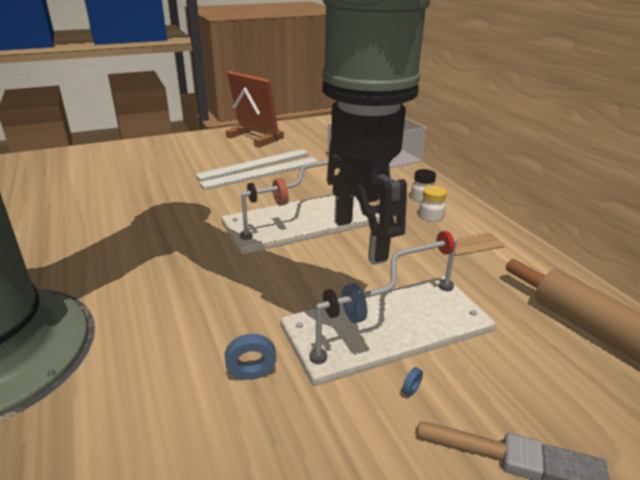

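The fingers are centred over the ring at (353,302) in the side image, straddling the rod. I'll descend.

Call:
carry_out --translation '[[0.4,0.05,-0.1],[0.4,0,0],[0.4,0,0],[0.4,0,0],[0.4,0,0],[0.4,0,0],[0.4,0,0],[0.4,0,0],[0.4,0,0],[0.3,0,0]]' --dr '[[-0.1,0,0],[0,0,0],[0,0,0],[0,0,0],[0,0,0],[0,0,0],[0,0,0],[0,0,0],[0,0,0],[0,0,0]]' --grip '[1,1,1,1,1,1,1,1,1,1]'

```text
t: 5.75
tool_pos: [466.7, -203.4, 94.1]
ee_rot: [[-0.002, 1.0, -0.006], [0.0, -0.006, -1.0], [-1.0, -0.002, -0.0]]
contact_force: [0.9, 0.8, -0.4]
grip_width: 1.0
```

```bash
python3 -c "
from h import *
s=sensors.state();print(s['t'],s['tool_pos'],yawz(s['ee_rot']),np.round(s['joint_positions'],1),s['contact_force'])
rows([((467,-204.2,102),-90.4)])
s=shot('side','x.png');t=shot('top')
a=cv2.resize(s['image'][200:380,270:500],None,fx=1.7,fy=1.7,interpolation=3);b=cv2.resize(t['image'][180:320,350:500],(390,306),interpolation=3)
a=cv2.resize(a,(391,306));cv2.imwrite('pics/c2.png',np.hstack([a,b])[:,:,::-1])"
```

```text
5.75 [ 466.66774895 -203.35936406   94.05364901] -90.34978411009942 [ -6.5  39.   32.7 117.2 -37.   34.4 -38.4] [ 0.92639969  0.814369   -0.42552934]
T [[-0.32, 0.01, 0.03]]
D [[0.01, -0.0, 0.02]]
max 0.32 0.02
```

View pics/c2.png

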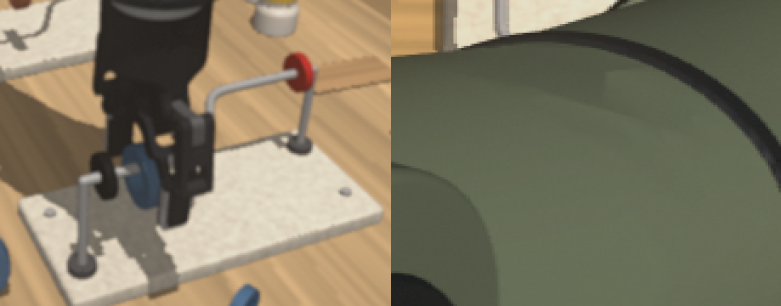

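Call:
carry_out --translation '[[-0.2,0,0],[-0.15,0,0.05],[0,0,0],[0,0,0],[0,0,0],[0,0,0],[0,0,0],[0,0,0]]' --dr '[[0,0,0],[0,0,0],[0,0,0],[0,0,0],[0,0,0],[0,0,0],[0,0,0],[0,0,0]]' --grip '[1,1,0.4,0.4,0.4,0.4,0.4,0.4]'

```text
t: 6.65
tool_pos: [467.3, -204.9, 105.1]
ee_rot: [[-0.0, 1.0, -0.006], [0.0, -0.006, -1.0], [-1.0, -0.0, -0.0]]
contact_force: [0.1, -0.0, 0.9]
grip_width: 0.701
```

Call:
carry_out --translation '[[0,0,0],[0,0,0],[0,0,0],[0,0,0],[0,0,0],[0,0,0],[0,0,0]]' --dr '[[0,0,0],[0,0,0],[0,0,0],[0,0,0],[0,0,0],[0,0,0],[0,0,0]]' --grip '[-1,-1,-1,-1,-1,-1,-1]'

```text
t: 7.35
tool_pos: [467.3, -205.0, 105.7]
ee_rot: [[0.0, 1.0, -0.006], [0.001, -0.006, -1.0], [-1.0, 0.0, -0.001]]
contact_force: [0.4, -0.0, 2.5]
grip_width: 0.563
```

```bash
python3 -c "
from h import *
np.set_printoptions(precision=2,suppress=True)
s=sensors.state();print(s['t'],s['tool_pos'],yawz(s['ee_rot']),s['ee_rot'],s['grip_width']*85,s['contact_force'],s['moment'])"
```

```text
7.35 [ 467.28 -204.97  105.67] -90.3603384582539 [[ 0.    1.   -0.01]
 [ 0.   -0.01 -1.  ]
 [-1.    0.   -0.  ]] 47.840963644563345 [ 0.45 -0.01  2.51] [ 0.11  0.13 -0.01]
```

The grip is at 47.8 mm with a slight upward push, so the pads are a little above the diameter. I'll re-grip about 5 mm lower.

Call:
carry_out --translation '[[0,0,0],[0,0,0],[0.15,0,0],[0.1,0,0],[0,0,0],[0,0,0],[0,0,0]]' --dr '[[0,0,0],[0,0,0],[0,0,0],[0,0,0],[0,0,0],[0,0,0],[0,0,0]]' --grip '[0.4,0.4,0.4,0.4,0.4,0.4,0.4]'

```text
t: 8.05
tool_pos: [467.2, -205.0, 98.4]
ee_rot: [[-0.0, 1.0, -0.006], [0.0, -0.006, -1.0], [-1.0, -0.0, -0.0]]
contact_force: [-1.0, 0.1, 0.7]
grip_width: 0.697
```

Call:
carry_out --translation '[[0,0,0],[0,0,0],[0,0,0],[0,0,0],[0,0,0],[0,0,0]]' --dr '[[0,0,0],[0,0,0],[0,0,0],[0,0,0],[0,0,0],[0,0,0]]' --grip '[-1,-1,-1,-1,-1,-1]'

```text
t: 8.65
tool_pos: [467.3, -205.2, 99.0]
ee_rot: [[0.0, 1.0, -0.006], [0.0, -0.006, -1.0], [-1.0, 0.0, -0.0]]
contact_force: [-1.3, -0.6, 0.2]
grip_width: 0.568
```

```bash
cat >> h.py <<'E'
C=np.array([542.5,-168.7]); YAW=-0.4
def railpath(ds=1.0):
    """ring-centre path in the rail frame (x,y,tangent deg), rounded corners"""
    pts=[];a=np.radians(60);T=16.17
    x0=-20.2-T
    seg=[(-105,-35,0)]
    pts=[(x,-35,0) for x in np.arange(-105,x0,ds)]
    n=30
    pts+=[(x0+28*np.sin(a*k/n),-35+28*(1-np.cos(a*k/n)),60*k/n) for k in range(n+1)]
    L=np.hypot(40.4,70)-2*T; p=pts[-1]
    pts+=[(p[0]+l*np.cos(a),p[1]+l*np.sin(a),60) for l in np.arange(ds,L,ds)]
    q=(20.2+T,35); 
    pts+=[(q[0]-28*np.sin(a*k/n),35-28*(1-np.cos(a*k/n)),60*k/n) for k in range(n,-1,-1)]
    pts+=[(x,35,0) for x in np.arange(q[0]+ds,115,ds)]
    pts=np.array(pts); s=np.r_[0,np.cumsum(np.hypot(*np.diff(pts[:,:2],axis=0).T))]; return s,pts
def at(d):
    s,p=railpath(); x,y,t=[np.interp(d,s,p[:,i]) for i in range(3)]; c,n=np.cos(np.radians(YAW)),np.sin(np.radians(YAW))
    return np.array([C[0]+c*x-n*y,C[1]+n*x+c*y]),t
def here(pos):
    s,p=railpath(); w=np.array([at(d)[0] for d in np.arange(0,s[-1],1)]); i=np.argmin(np.hypot(*(w-np.array(pos)[:2]).T)); return float(i)
def nxt(ds,n,z,off=(0,0),lead=0):
    d=here(np.array(sensors.state()['tool_pos'])[:2]-off); print('s',d,'of',railpath()[0][-1]-17)
    rows([((*(at(d+ds*k)[0]+off),z),-90+YAW+at(d+ds*k+lead)[1]) for k in range(1,n+1)],n)
def st():
    np.set_printoptions(precision=2,suppress=True); s=sensors.state(); R=np.array(s['ee_rot']); d=here(s['tool_pos'])
    print('t',s['t'],'pos',np.array(s['tool_pos']),'yaw',yawz(R)+90,'want',at(d)[1]+YAW,'nearest',at(d)[0],'w',s['grip_width']*85,'F',np.array(s['contact_force']),'M',np.array(s['moment']))
E
python3 -c "
from h import *
st(); nxt(8,10,100)"
```

```text
t 8.65 pos [ 467.26 -205.18   98.98] yaw -0.36996165216983457 want -0.4 nearest [ 467.26 -203.18] w 48.255504346846486 F [-1.32 -0.59  0.18] M [-0.03  0.06 -0.01]
s 30.0 of 236.76446982233202
T [[-0.04, 0.32, -0.08], [0.0, 0.32, -0.0], [0.0, 0.32, 0.0], [0.0, 0.32, 0.0], [0.0, 0.32, -0.0], [0.0, 0.32, -0.05], [0.0, 0.32, -0.05], [0.0, 0.32, -0.05], [0.0, 0.32, -0.03], [0.0, 0.32, -0.0]]
D [[0.01, -0.0, -0.0], [0.0, 0.0, 0.0], [0.0, 0.0, 0.0], [0.0, 0.0, 0.0], [-0.56, 0.0, 0.0], [-3.27, 0.0, 0.0], [-3.27, 0.0, 0.0], [-3.27, 0.0, 0.0], [-1.62, 0.0, 0.0], [0.0, 0.0, 0.0]]
max 0.32 3.27
```

Call:
carry_out --translation '[[-0.1,0,0],[-0.1,0,0],[0,0.2,-0.05],[0,0.3,0],[0,0.3,0],[0,0.2,0],[0,0.1,0],[0,0,0]]' --dr '[[0,0,0],[0,0,0],[0,0,0],[0,0,0],[0,0,0],[0,0,0],[0,0,0],[0,0,0]]' --grip '[-1,-1,-1,-1,-1,-1,-1,-1]'

```text
t: 9.45
tool_pos: [498.0, -203.7, 104.3]
ee_rot: [[0.001, 1.0, -0.006], [0.0, -0.006, -1.0], [-1.0, 0.001, -0.0]]
contact_force: [0.4, -0.9, -0.7]
grip_width: 0.572
```

```bash
python3 -c "
from h import *
st(); nxt(2.3,10,104)"
```

```text
t 9.45 pos [ 498.04 -203.74  104.27] yaw -0.31707998405397575 want -0.4 nearest [ 498.26 -203.39] w 48.626698328477275 F [ 0.35 -0.94 -0.71] M [ 0.01 -0.01  0.01]
s 61.0 of 236.76446982233202
T [[0.01, 0.1, -0.01], [0.0, 0.09, 0.0], [0.0, 0.09, -0.0], [0.0, 0.09, -0.0], [0.0, 0.09, -0.0], [0.0, 0.09, -0.0], [0.0, 0.09, -0.0], [0.0, 0.09, -0.0], [0.0, 0.09, -0.0], [0.0, 0.09, -0.0]]
D [[0.02, -0.0, -0.01], [0.0, 0.0, 0.0], [0.0, 0.0, 0.0], [-0.64, 0.0, 0.0], [-0.94, 0.0, 0.0], [-0.94, 0.0, 0.0], [-0.94, 0.0, 0.0], [-0.94, 0.0, 0.0], [-0.94, 0.0, 0.0], [-0.94, 0.0, 0.0]]
max 0.1 0.94
```

Call:
carry_out --translation '[[0,0.1,0],[0,0.1,0],[0,0.1,0],[0,0.1,0],[0,0.1,0],[0,0.1,0],[0,0.1,0],[0,0.1,0],[0,0,0]]' --dr '[[0,0,0],[0,0,0],[-0.3,0,0],[-0.8,0,0],[-0.9,0,0],[-0.9,0,0],[-0.9,0,0],[-0.9,0,0],[0,0,0]]' --grip '[-1,-1,-1,-1,-1,-1,-1,-1,-1]'

```text
t: 10.35
tool_pos: [518.8, -201.7, 104.3]
ee_rot: [[0.0, 0.91, 0.415], [-0.0, 0.415, -0.91], [-1.0, 0.0, 0.0]]
contact_force: [0.3, -0.4, -0.3]
grip_width: 0.569
```

```bash
python3 -c "
from h import *
st(); nxt(2.3,10,104)"
```

```text
t 10.35 pos [ 518.85 -201.74  104.29] yaw 24.526871995038434 want 24.913742025966613 nearest [ 517.88 -200.84] w 48.323011556663715 F [ 0.26 -0.36 -0.34] M [ 0.05  0.04 -0.03]
s 81.0 of 236.76446982233202
T [[0.01, 0.07, -0.05], [0.0, 0.09, -0.0], [0.0, 0.09, -0.0], [0.0, 0.09, -0.0], [0.0, 0.09, -0.0], [0.0, 0.09, -0.0], [0.0, 0.09, -0.0], [0.0, 0.09, -0.0], [0.0, 0.09, 0.0], [0.0, 0.09, -0.0]]
D [[-1.02, 0.0, -0.0], [-0.94, 0.0, 0.0], [-0.94, 0.0, 0.0], [-0.94, 0.0, 0.0], [-0.94, 0.0, 0.0], [-0.94, 0.0, 0.0], [-0.94, 0.0, 0.0], [-0.35, 0.0, 0.0], [0.0, 0.0, 0.0], [0.0, 0.0, 0.0]]
max 0.09 1.02
```

Call:
carry_out --translation '[[0,0.1,-0.05],[0,0.1,0],[0,0.1,0],[0,0.1,0],[0,0.1,0],[0,0.1,0],[0,0.1,0],[0,0.1,0],[0,0,0]]' --dr '[[-1,0,0],[-0.95,0,0],[-0.95,0,0],[-0.95,0,0],[-0.95,0,0],[-0.9,0,0],[-0.7,0,0],[-0.3,0,0],[0,0,0]]' --grip '[-1,-1,-1,-1,-1,-1,-1,-1,-1]'

```text
t: 11.25
tool_pos: [532.6, -188.0, 104.2]
ee_rot: [[-0.001, 0.525, 0.851], [-0.0, 0.851, -0.525], [-1.0, -0.001, -0.001]]
contact_force: [0.8, -0.0, -0.9]
grip_width: 0.57
```

```bash
python3 -c "
from h import *
st(); nxt(8,6,104); shot('side','s3.png')"
```

```text
t 11.25 pos [ 532.56 -187.99  104.18] yaw 58.35761570472623 want 59.6 nearest [ 531.78 -186.98] w 48.466941803495914 F [ 0.77 -0.03 -0.88] M [ 0.02  0.06 -0.09]
s 101.0 of 236.76446982233202
T [[0.01, 0.34, -0.05], [0.0, 0.32, 0.0], [0.0, 0.32, -0.0], [0.0, 0.32, -0.0], [0.0, 0.32, 0.0], [0.0, 0.32, 0.0]]
D [[-0.25, -0.01, 0.01], [0.0, 0.0, 0.0], [0.0, 0.0, 0.0], [0.0, 0.0, 0.0], [0.0, 0.0, 0.0], [1.05, 0.0, 0.0]]
max 0.34 1.05
```

View pics/s3.png

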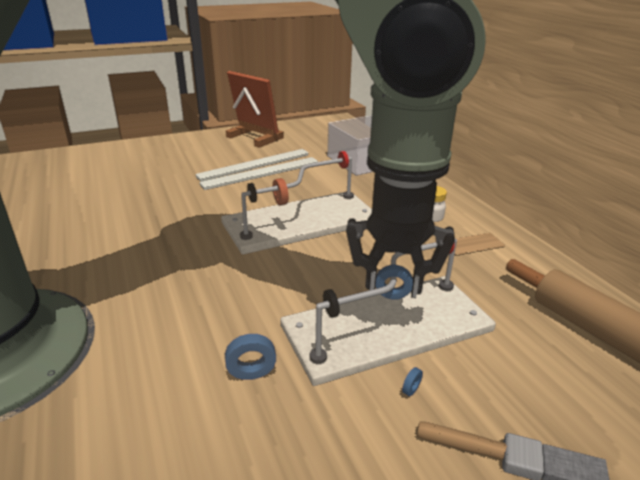

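The side view shows the ring at (395,281), past the first bend, turned square to the diagonal leg and held between both fingers. I'll go on along the diagonal.

Call:
carry_out --translation '[[0,0.25,-0.05],[0,0.3,0],[0,0.3,0],[0,0.3,0],[0,0.25,0],[0,0.1,0],[0,0,0]]' --dr '[[-0.2,0,0],[0,0,0],[0,0,0],[0,0,0],[0,0,0],[0,0,0],[0,0,0]]' --grip '[-1,-1,-1,-1,-1,-1,-1]'

```text
t: 12.0
tool_pos: [552.5, -151.5, 103.9]
ee_rot: [[-0.001, 0.512, 0.859], [-0.0, 0.859, -0.512], [-1.0, -0.001, -0.001]]
contact_force: [-0.5, 1.2, -1.7]
grip_width: 0.568
```

```bash
python3 -c "
from h import *
st(); nxt(2.3,10,104)"
```

```text
t 12.0 pos [ 552.49 -151.47  103.94] yaw 59.201730291923525 want 59.6 nearest [ 552.52 -151.62] w 48.25609945903763 F [-0.49  1.16 -1.67] M [ 0.01 -0.   -0.  ]
s 142.0 of 236.76446982233202
T [[-0.0, 0.09, 0.0], [0.0, 0.09, -0.0], [0.0, 0.09, 0.0], [0.0, 0.09, 0.0], [0.0, 0.09, 0.0], [0.0, 0.09, 0.0], [0.0, 0.09, 0.0], [0.0, 0.09, 0.0], [0.0, 0.09, 0.0], [0.0, 0.09, 0.0]]
D [[-0.08, -0.01, 0.01], [0.06, 0.0, 0.0], [0.94, 0.0, 0.0], [0.94, 0.0, 0.0], [0.94, 0.0, 0.0], [0.94, 0.0, 0.0], [0.94, 0.0, 0.0], [0.94, 0.0, 0.0], [0.94, 0.0, 0.0], [0.94, 0.0, 0.0]]
max 0.09 0.94
```

Call:
carry_out --translation '[[0,0.1,0],[0,0.1,0],[0,0.1,0],[0,0.1,0],[0,0.1,0],[0,0.1,0],[0,0.1,0],[0,0.1,0],[0,0,0]]' --dr '[[0,0,0],[0.3,0,0],[0.9,0,0],[0.95,0,0],[0.95,0,0],[0.95,0,0],[0.95,0,0],[0.95,0,0],[0,0,0]]' --grip '[-1,-1,-1,-1,-1,-1,-1,-1,-1]'

```text
t: 12.9
tool_pos: [565.8, -137.0, 104.2]
ee_rot: [[-0.001, 0.887, 0.462], [-0.0, 0.462, -0.887], [-1.0, -0.001, -0.0]]
contact_force: [-0.8, 0.4, -0.3]
grip_width: 0.566
```

```bash
python3 -c "
from h import *
st(); nxt(2.3,10,104)"
```

```text
t 12.9 pos [ 565.82 -137.04  104.23] yaw 27.54619024187631 want 27.767359596339134 nearest [ 565.87 -137.18] w 48.14971145359194 F [-0.84  0.43 -0.31] M [-0.01  0.09  0.04]
s 162.0 of 236.76446982233202
T [[0.01, 0.09, 0.01], [0.0, 0.09, 0.0], [0.0, 0.09, 0.0], [0.0, 0.09, 0.0], [0.0, 0.09, 0.0], [0.0, 0.09, 0.0], [0.0, 0.09, 0.0], [0.0, 0.09, 0.0], [0.0, 0.09, -0.0], [0.0, 0.09, 0.0]]
D [[0.9, -0.0, 0.01], [0.94, 0.0, 0.0], [0.94, 0.0, 0.0], [0.94, 0.0, 0.0], [0.94, 0.0, 0.0], [0.93, 0.0, 0.0], [0.0, 0.0, 0.0], [0.0, 0.0, 0.0], [0.0, 0.0, 0.0], [0.0, 0.0, 0.0]]
max 0.09 0.94
```

Call:
carry_out --translation '[[0,0.1,0],[0,0.1,0],[0,0.1,0],[0,0.1,0],[0,0.1,0],[0,0.1,0],[0,0.1,0],[0,0.1,0],[0,0,0]]' --dr '[[0.9,0,0],[0.95,0,0],[0.95,0,0],[0.9,0,0],[0.85,0,0],[0.6,0,0],[0.3,0,0],[0,0,0],[0,0,0]]' --grip '[-1,-1,-1,-1,-1,-1,-1,-1,-1]'

```text
t: 13.8
tool_pos: [584.9, -134.1, 104.3]
ee_rot: [[-0.001, 1.0, 0.001], [-0.001, 0.001, -1.0], [-1.0, -0.001, 0.001]]
contact_force: [0.3, -0.1, -0.7]
grip_width: 0.568
```

```bash
python3 -c "
from h import *
st(); nxt(8,7,104)"
```

```text
t 13.8 pos [ 584.93 -134.06  104.33] yaw 0.03470185022280248 want -0.4 nearest [ 585.35 -134.  ] w 48.25519253005703 F [ 0.33 -0.11 -0.74] M [-0.   -0.    0.03]
s 182.0 of 236.76446982233202
T [[0.01, 0.34, -0.0], [0.0, 0.32, 0.0], [0.0, 0.32, 0.0], [0.0, 0.32, 0.0], [0.0, 0.32, -0.0], [0.0, 0.32, 0.0], [0.0, 0.32, 0.0]]
D [[0.09, 0.01, 0.02], [0.0, 0.0, 0.0], [0.0, 0.0, 0.0], [0.0, 0.0, 0.0], [0.0, 0.0, 0.0], [0.0, 0.0, 0.0], [0.0, 0.0, 0.0]]
max 0.34 0.09
```

Call:
carry_out --translation '[[0,0.25,0],[0,0.3,0],[0,0.3,0],[0,0.3,0],[0,0.3,0],[0,0.3,0],[0,0.1,0],[0.1,0,0],[0.05,0,0],[0,0,0]]' --dr '[[0.1,0,0],[0,0,0],[0,0,0],[0,0,0],[0,0,0],[0,0,0],[0,0,0],[0,0,0],[0,0,0],[0,0,0]]' --grip '[-1,-1,-1,-1,-1,-1,-1,-1,-1,-1]'

```text
t: 14.8
tool_pos: [635.3, -134.6, 99.9]
ee_rot: [[-0.002, 1.0, -0.006], [-0.001, -0.006, -1.0], [-1.0, -0.002, 0.001]]
contact_force: [-0.1, 0.4, -1.2]
grip_width: 0.567
```

```bash
python3 -c "
from h import *
st(); nxt(2,4,99.5)"
```

```text
t 14.8 pos [ 635.29 -134.58   99.88] yaw -0.3251957571256838 want -0.4 nearest [ 635.35 -134.35] w 48.22427110544839 F [-0.13  0.45 -1.15] M [-0.02 -0.02  0.03]
s 232.0 of 236.76446982233202
T [[0.02, 0.08, -0.01], [0.0, 0.08, 0.0], [0.0, 0.08, 0.0], [0.0, 0.08, 0.0]]
D [[0.01, 0.01, 0.02], [0.0, 0.0, 0.0], [0.0, 0.0, 0.0], [0.0, 0.0, 0.0]]
max 0.08 0.02
```

Now a creep of a few millimetres until the ring meets the stop, watching the force along x.

Call:
carry_out --translation '[[0,0.06,0],[0,0.06,0],[0,0.06,0],[0,0,0]]' --dr '[[0,0,0],[0,0,0],[0,0,0],[0,0,0]]' --grip '[-1,-1,-1,-1]'

```text
t: 15.2
tool_pos: [639.9, -134.6, 100.1]
ee_rot: [[-0.002, 1.0, -0.006], [-0.0, -0.006, -1.0], [-1.0, -0.002, 0.0]]
contact_force: [-0.5, -0.2, 0.3]
grip_width: 0.569
```

Call:
carry_out --translation '[[0,0.04,0],[0,0.04,0],[0,0,0]]' --dr '[[0,0,0],[0,0,0],[0,0,0]]' --grip '[-1,-1,-1]'

```text
t: 15.5
tool_pos: [642.0, -134.7, 100.1]
ee_rot: [[-0.002, 1.0, -0.006], [-0.0, -0.006, -1.0], [-1.0, -0.002, 0.0]]
contact_force: [0.1, 0.4, -0.6]
grip_width: 0.569
```

Call:
carry_out --translation '[[0,0.04,0],[0,0,0]]' --dr '[[0,0,0],[0,0,0]]' --grip '[-1,-1]'

```text
t: 15.7
tool_pos: [642.0, -134.7, 99.9]
ee_rot: [[-0.004, 1.0, -0.006], [0.0, -0.006, -1.0], [-1.0, -0.004, -0.0]]
contact_force: [0.1, 0.1, -1.2]
grip_width: 0.569
```

Call:
carry_out --translation '[[0,0.04,0],[0,0,0]]' --dr '[[0,0,0],[0,0,0]]' --grip '[-1,-1]'

```text
t: 15.9
tool_pos: [642.1, -134.7, 99.7]
ee_rot: [[-0.006, 1.0, -0.007], [0.001, -0.007, -1.0], [-1.0, -0.006, -0.001]]
contact_force: [-1.1, -0.0, -0.8]
grip_width: 0.57
```

Call:
carry_out --translation '[[0,0.08,0],[0,0.08,0]]' --dr '[[0,0,0],[0,0,0]]' --grip '[-1,-1]'

```text
t: 16.1
tool_pos: [642.5, -134.8, 99.1]
ee_rot: [[-0.014, 1.0, -0.008], [0.002, -0.008, -1.0], [-1.0, -0.014, -0.002]]
contact_force: [-20.1, 2.8, 12.0]
grip_width: 0.568
```

```bash
python3 -c "
from h import *
st();print(sensors.state()['joint_positions'])
s=shot('side','x2.png');t=shot('top')
a=cv2.resize(s['image'][190:310,370:500],(433,400),interpolation=3);b=cv2.resize(t['image'][110:210,340:440],(360,400),interpolation=3)
cv2.imwrite('pics/c3.png',np.hstack([a,b])[:,:,::-1])"
```

```text
t 16.1 pos [ 642.49 -134.83   99.09] yaw -0.44609704411990947 want -0.4 nearest [ 642.35 -134.4 ] w 48.27898079508854 F [-20.07   2.82  12.  ] M [ 0.52  3.87 -0.1 ]
[-14.76  49.69  35.5   93.57 -35.65  49.43 -55.03]
```

View pics/c3.png

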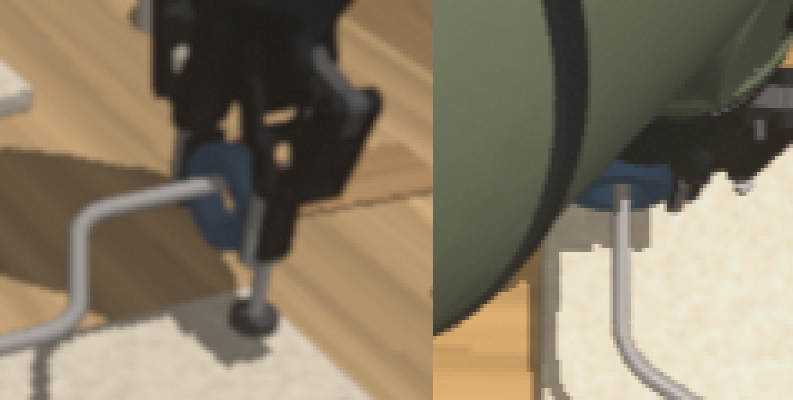

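The ring is up against the stop: force is -20 N along x and the TCP stalled at x 642.3, though the stop itself is hidden behind the gripper in the crop. I'll relax and level before opening.

Call:
carry_out --translation '[[0,0,0],[0,0,0]]' --dr '[[0,0,0],[0,0,0]]' --grip '[-1,-1]'

```text
t: 16.4
tool_pos: [642.0, -134.9, 99.1]
ee_rot: [[-0.015, 1.0, -0.008], [0.003, -0.008, -1.0], [-1.0, -0.015, -0.003]]
contact_force: [-1.0, 0.4, 0.1]
grip_width: 0.568
```

```bash
python3 -c "
from h import *
st(); rows([((642.4,-134.7,99.5),-90.4)])"
```

```text
t 16.4 pos [ 641.98 -134.91   99.06] yaw -0.4649204725694034 want -0.4 nearest [ 642.35 -134.4 ] w 48.25254461181872 F [-1.04  0.42  0.14] M [0.02 0.24 0.01]
T [[-0.02, 0.02, -0.01]]
D [[-0.01, -0.03, 0.17]]
max 0.02 0.17
```

Forces are relaxed. I'll level the 0.85° tilt with a hair of forward motion, check, then open.

Call:
carry_out --translation '[[0,0.02,0],[0,0,0]]' --dr '[[0,0,0.15],[0,0,0]]' --grip '[-1,-1]'

```text
t: 16.6
tool_pos: [642.1, -134.9, 99.0]
ee_rot: [[-0.002, 1.0, -0.008], [0.003, -0.008, -1.0], [-1.0, -0.002, -0.003]]
contact_force: [-3.8, 0.0, 2.0]
grip_width: 0.57
```

Call:
carry_out --translation '[[0,0,0],[0,0,0],[0,0,0],[0,0,0],[0,0,0],[0,0,0],[0,0,0],[0,0,0]]' --dr '[[0,0,0],[0,0,0],[0,0,0],[0,0,0],[0,0,0],[0,0,0],[0,0,0],[0,0,0]]' --grip '[0.3,0.5,0.7,0.9,1,1,1,1]'

```text
t: 17.4
tool_pos: [643.7, -134.8, 99.4]
ee_rot: [[0.002, 1.0, -0.007], [0.002, -0.007, -1.0], [-1.0, 0.002, -0.002]]
contact_force: [-0.2, -0.4, -0.5]
grip_width: 0.996
```

Call:
carry_out --translation '[[-0.2,0,0],[-0.4,0,0],[-0.5,0,0],[-0.6,0,0],[-0.7,0,0],[-0.7,0,0],[-0.7,0,0],[-0.6,0,0],[-0.4,0,0],[0,0,0]]' --dr '[[0,0,0],[0,0,0],[0,0,0],[0,0,0],[0,0,0],[0,0,0],[0,0,0],[0,0,0],[0,0,0],[0,0,0]]' --grip '[1,1,1,1,1,1,1,1,1,1]'

```text
t: 18.4
tool_pos: [643.9, -135.8, 233.4]
ee_rot: [[0.007, 1.0, -0.008], [0.001, -0.008, -1.0], [-1.0, 0.007, -0.001]]
contact_force: [0.1, 0.8, -0.4]
grip_width: 0.997
```

Call:
carry_out --translation '[[-0.2,-0.5,-0.5],[-0.2,-0.8,-0.8],[-0.2,-0.8,-0.8],[0,-0.8,-0.8],[0,-0.8,-0.8],[0,-0.8,-0.8],[0,-0.5,-0.8],[0,0,-0.8],[0,0,-0.5],[0,0,0]]' --dr '[[0,0,0],[0,0,0],[0,0,0],[0,0,0],[0,0,0],[0,0,0],[0,0,0],[0,0,0],[0,0,0],[0,0,0]]' --grip '[1,1,1,1,1,1,1,1,1,1]'

```text
t: 19.4
tool_pos: [512.4, 35.9, 243.8]
ee_rot: [[-0.001, 1.0, -0.009], [0.001, -0.009, -1.0], [-1.0, -0.001, -0.001]]
contact_force: [0.5, 0.1, -0.2]
grip_width: 1.005
```

```bash
python3 -c "
from h import *
st()
s=shot('side','s9.png');t=shot('top','t9.png')
a=cv2.resize(s['image'][140:330,240:500],(400,292),interpolation=3);b=cv2.resize(t['image'][110:310,160:460],(400,267),interpolation=3)
b=cv2.copyMakeBorder(b,0,25,0,0,0);c=cv2.resize(s['image'][220:290,400:490],(400,311),interpolation=3);d=cv2.resize(t['image'][120:190,350:440],(400,311),interpolation=3)
cv2.imwrite('pics/c9.png',np.vstack([np.hstack([a,b]),np.hstack([c,d])])[:599,:,::-1])"
```

```text
t 19.4 pos [512.45  35.9  243.79] yaw -0.4951880133210551 want 19.581832667974833 nearest [ 569.53 -135.57] w 85.38274979022118 F [ 0.46  0.12 -0.21] M [ 0.02  0.01 -0.03]
```

View pics/c9.png

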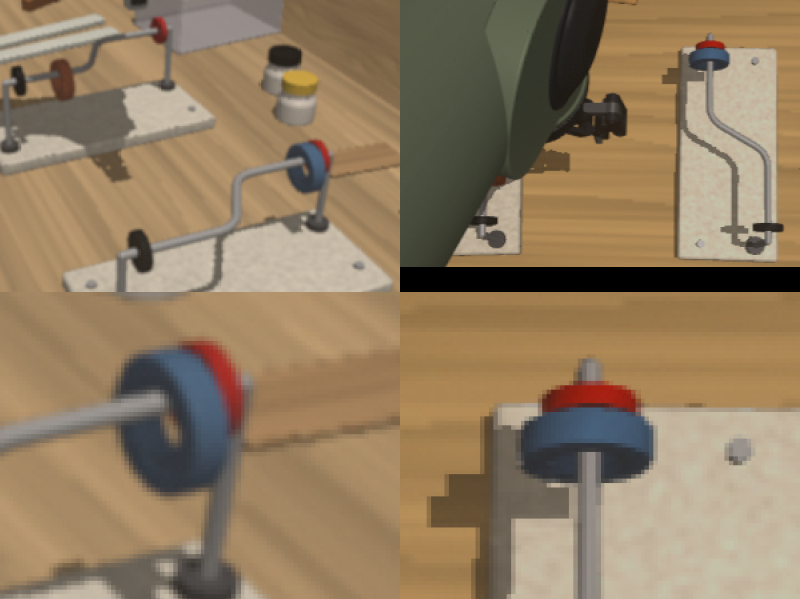

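The last crop shows the ring hanging square and flat against the red stop in both views, with no gap and the rod in the top of its hole. The terracotta ring is still by its black stop. One numeric check, then I hand in.

```bash
python3 - <<'E'
from h import *
np.set_printoptions(precision=1,suppress=True)
def cen(c,f,b):
    r0,r1,c0,c1=b;a=c['image'][r0:r1,c0:c1].astype(int);m=f(*a.transpose(2,0,1)).astype(np.uint8)
    n,l,st,ce=cv2.connectedComponentsWithStats(m);i=1+np.argmax(st[1:,4]);return (st[i,0]+(st[i,2]-1)/2+c0,st[i,1]+(st[i,3]-1)/2+r0)
bl=lambda r,g,b:(b>r*1.25)&(b>40); cl=lambda r,g,b:(r>1.6*g)&(r>70)&(g>1.1*b)
t=shot('top');s=shot('side')
p,q=cen(t,bl,(130,175,365,425)),cen(s,bl,(225,285,405,470)); print('ring',p,q,*tri(t,p,s,q),'expect x ~642.6 y -134.3')
old=cv2.imread('pics/side0.png')[:,:,::-1]; print('clay side before/after',cen({'image':old},cl,(170,215,268,296)),cen(s,cl,(170,215,268,296)))
print(manip.sign_off())
E
```

```text
ring (np.float64(392.5), np.float64(151.0)) (np.float64(440.0), np.float64(247.5)) [ 645.2 -135.6   96.8] 1.6998622997318853 expect x ~642.6 y -134.3
clay side before/after (np.float64(280.5), np.float64(189.5)) (np.float64(280.5), np.float64(191.0))
the job is handed in; nothing more can be done
None
```

The blue ring now hangs against the red stop. I slid the middle-sized ring along its rail and round both bends, yawing it with the rod, until it met the stop, then opened the gripper, backed clear and handed the job in. That took about 20 s of the 45 s allowed.

**Contact:** while still gripped, the ring pushed back with about 20 N along the rail and the arm stalled. I eased off to about 4 N, still touching, before letting go.

**Final views:** both cameras show the ring square and flush on the stop, hanging from the rod.

**Position check:** the last measurement put the ring at (645.2, -135.6, 96.8), against the (642.6, -134.3) I expected. The two views disagree by 1.7 mm, and the calibration is good to about 2 mm, so this doesn't settle contact to the millimetre. The stall point (x about 642.3) and the pictures agree with contact.

**Terracotta ring:** never touched. Its spot in the side image was the same within 1.5 pixels before and after; the arm's shadow lay across that rail.

**Grip:** the first grip sat a little high, so I opened and re-gripped about 7 mm lower before sliding.

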